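Set out the parts for two found-object figures

ROBOT

A 7-joint arm with a two-finger parallel gripper is mounted at the origin on the work surface. World frame = base frame: x ahead of the robot, y to its left, z up, the work surface at z = 0. Lengths are in m, angles in rad, forces in N, time in s.
With the tool pointing down it reaches from about 0.375 to 0.925 m from the base axis. Payload 3.1 kg.
Tool frame: the origin (TCP) lies on the mounting face of the last link; the fingertips stand ctrl.finger_overhang ahead of it and the grasp point (between the pads) lies 155 mm ahead of it (ctrl.finger_overhang is the distance from the TCP to the fingertips, in m); z points along the fingers, y is the line along which they close (so a half turn about z gives the same grasp; the last joint's range is limited). The gripper opens to 85 mm and grips with 20 to 120 N. Pads are 22 mm wide; open, the fingers measure 114 mm over their backs; the gripper's body (76 mm by 85 mm) begins 54 mm behind the grasp point. The pads swing forward as they close: fully open they stand 13 mm farther back than shut.
Start: joints at [1.072, 0.383, 0.044, 1.598, -0.018, 1.161, -0.05], TCP at [0.254, -0.598, 0.405] pointing down, gripper open.
Joint ranges: [-2.61, 2.61], [-0.41, 2.15], [-1.48, 1.57], [0, 2.5], [-1.57, 4.71], [0.05, 1.97], [-2.85, 2.85]. Speed limits (rad/s): [2.79, 2.79, 3.14, 3.14, 3.14, 3.14, 3.14].

INTERFACE

Orientations are given as a rotation vector (axis times angle).
In Python, from plant import ctrl gives the robot as it stands.
- The arm moves only by the tool servo_tool, never from a script. Its argument "commands" is a list of rows, each an object with "dp": the shift along the tool's x, y, z in units of 50 mm (1.0 is 50 mm), a list of three; "angular": the turn, a rotation vector about the tool's x, y, z in units of 10 degrees (1.0 is 10 degrees), a list of three. In form: [{"dp": [dx, dy, dz], "angular": [ax, ay, az]}, ...]. A call has 1 to 5 rows; each row shifts and turns the commanded pose from where the row before left it, along the tool's axes as they then stand; what a row does not reach is not made up. A row lasts 1/8 s, in which the tool goes at most 62.5 mm and 10.7 degrees, less where a joint would pass 70% of its speed; a pose out of reach is approached as far as the arm can. A call is refused whole if a number of a shift passes 1 or a number of a turn 1, either way. A call with a gripper value outside its range is refused whole. "fingers" is the gripper's target within -1 to 1 (fully open at 1, half-way at 0, shut at -1), set as the call begins (left out, the last holds). The fingers move at their own pace and stop on an object; "newtons" is the grip in N (left out, the last holds). Time passes only in rows, so rows that do not move let the fingers close. It gives the time, the measured TCP pose, the force, the opening and the grip force at its end, in the units of the state.
- ctrl.observe(): the state, without advancing time (a new reading comes with each control period).
- ctrl.grab_frame(name): name is "scene" or "side" or "wrist"; returns the picture (384x512x3 uint8, red, green, blue); there is no depth.
- ctrl.get_calibration(name): a dict with "fovy" (degrees; the focal length in pixels is half the picture's height over the tangent of half this angle, whatever the lens; pixels are square), "cx", "cy" (the principal point, pixels), "eye" and "attitude" of the camera in the world. Camera axes: x right, y up, looking along -z (the intrinsics and any distortion apply to the point x, -y, -z); pixel columns grow to the right and rows downward; lengths in m; the calibration is good to about 2 mm. A picture is of the moment at which its call begins: read the wrist's pose just before it. get_calibration takes no time and is no camera call; for the wrist camera it gives the pose at the moment of the call.
- ctrl.close_job(): hands the job in; it is judged then, once.
The state is a dict: "time_s": time; "joint_pos": joint angles; "qd": joint speeds; "joint_efforts": joint torques, N m; "eef_pos": TCP position; "orientation": TCP orientation; "force": force on the tool from outside, world axes, zero at the start; "torque": the same for the moment, N m; "finger_gap": finger opening in m; "finger_force": force on a finger pad.
Only numpy, scipy, OpenCV 4.12 (cv2) and the standard library are available. Lean on these libraries where they do the work, as an engineer would, in place of code of your own. Each camera call takes 0.05 s, during which the arm holds its last target. There are 200 camera calls.

TASK

Set out the parts for the next two figures, one part to a compartment, each standing on the compartment's floor the same way up as it stands now: the rooster's kit in the blue tray is the red handwheel, the bicycle bell and the pale wooden foot; the dog's kit in the orange tray is the green handwheel and the castor. Leave the spare yellow handwheel and the spare dark wooden foot where they are.

Things in the scene. Friction and masses are not known exactly. Their poses are not given: they have to be found in the camera images.
- blue_tray: fixed blue plastic tray, 238 x 118 mm, 18 mm tall, walls, dividers and floor 4 mm; three compartments in a row along its x, each 74 (x) by 110 mm (y) inside, centres at x = -78, 0 and +78 mm; 12 mm lips at its ends. Origin: centre of underside, compartment floors 4 mm above it. Low fingers fit beside a 50 mm part along the tray's y only (dividers in the way along x)
- orange_tray: fixed orange plastic tray, 160 x 118 mm, 18 mm tall, walls, dividers and floor 4 mm; two compartments in a row along its x, each 74 (x) by 110 mm (y) inside, centres at x = -39 and +39 mm; 12 mm lips at its ends. Origin: centre of underside, compartment floors 4 mm above it. Low fingers fit beside a 50 mm part along the tray's y only (dividers in the way along x)
- red_wheel: red tap handwheel lying flat on its hub: round rim 50 mm across and 12 mm thick (underside 6 mm above the ground), five spokes, 24 mm hub, 20 mm tall overall, 60 g. Grip across the outside of the rim, any yaw, fingertips close to the ground. Origin: centre of its underside, z up
- green_wheel: green tap handwheel lying flat on its hub: round rim 50 mm across and 12 mm thick (underside 6 mm above the ground), five spokes, 24 mm hub, 20 mm tall overall, 60 g. Grip across the outside of the rim, any yaw, fingertips close to the ground. Origin: centre of its underside, z up
- yellow_wheel: the spare: yellow tap handwheel lying flat on its hub: round rim 50 mm across and 12 mm thick (underside 6 mm above the ground), five spokes, 24 mm hub, 20 mm tall overall, 60 g. Grip across the outside of the rim, any yaw, fingertips close to the ground. Origin: centre of its underside, z up
- pale_foot: pale turned wooden furniture foot, round, upright: 49 mm across from 10 to 32 mm up, 37 mm at the underside, 38 mm at the top, 44 mm tall, small dark dowel hole in the top, 70 g. Grip across the widest part, any yaw. Origin: centre of its underside, z up
- dark_foot: the spare: dark brown turned wooden furniture foot, round, upright: 49 mm across from 10 to 32 mm up, 37 mm at the underside, 38 mm at the top, 44 mm tall, small dark dowel hole in the top, 70 g. Grip across the widest part, any yaw. Origin: centre of its underside, z up
- bell: bicycle bell: bright steel dome 44 mm across, sides straight from 6 to 19 mm up, then domed to 34 mm (37 with nut), on a round black base 36 mm across; black thumb lever 11 mm wide, 12 mm high, reaches 29 mm from the centre along its own +x. 90 g. Grip the straight sides along its own y, clear of the lever. Origin: centre of the base's underside, z up
- castor: castor standing wheel up on its 44 x 44 x 3 mm steel plate: fork cheeks 26 mm over the outside along its y (30 mm over the axle ends), 16 mm wide in x, top 43 mm up; black wheel 40 mm across, 18 mm wide, axle along y, 34 mm up and 2 mm to +x of centre; 54 mm tall, 110 g. Grip across the cheeks along its y, 34 mm up. Origin: centre of the plate's underside, z towards the wheel

How it is judged:
By the outcome, as a careful person would: the job done as asked, in the order asked, and still so for the second after the job is handed in, with the robot touching nothing.
It also fails if it takes over 125 s, if anything falls off the work surface, if the arm or the gripper's body presses on something with over 40 N, if the wrist force passes 120 N, or if a joint passes its speed limit or range.

## Working session

There is one attempt and no reset: what is moved stays moved. The work goes in short steps, Python scripts to look and compute and a tool call to move; the robot and the scene stay as the last step left them, time stands still between calls to the robot, and variables do not carry over. Pictures are saved under pics/ and viewed, at most 14 in all, crops included, and the job is handed in when it is done.

Besides the shell and the picture viewer there is one more tool, called as name([rows], argument=value, ...), one row to a line, values as JSON. servo_tool: Moves the arm, as the interface text tells. Its arguments: {"type":"object","properties":{"commands":{"type":"array","items":{"type":"object","properties":{"dp":{"type":"array","items":{"type":"number"}},"angular":{"type":"array","items":{"type":"number"}}}}},"fingers":{"type":"number"},"newtons":{"type":"number"}},"required":["commands"]}

```bash
ls; mkdir -p pics
python3 - <<'E'
from plant import ctrl
import cv2,numpy as np
s=ctrl.observe(); print({k:np.round(v,3) for k,v in s.items()}, ctrl.finger_overhang)
ims=[]
for n in ("scene","side","wrist"):
    print(n,ctrl.get_calibration(n))
    im=ctrl.grab_frame(n)[:,:,::-1]; cv2.imwrite(f"pics/{n}0.png",im)
E
```

```text
pics
{'time_s': np.float64(0.0), 'joint_pos': array([ 1.072,  0.384,  0.044,  1.6  , -0.018,  1.161, -0.05 ]), 'qd': array([-0.002, -0.   , -0.002, -0.001, -0.001,  0.   ,  0.001]), 'joint_efforts': array([ 0.0000e+00, -4.3346e+01,  1.0250e+00, -2.4951e+01,  1.1000e-02,
        1.1000e-02, -0.0000e+00]), 'eef_pos': array([ 0.253, -0.598,  0.403]), 'orientation': array([-3.076e+00, -6.250e-01,  1.000e-03]), 'force': array([-0.031,  0.142, -0.657]), 'torque': array([-0.036,  0.024, -0.012]), 'finger_force': np.float64(0.0), 'finger_gap': np.float64(0.085)} 0.1734
scene {'fovy': 48.62554590959369, 'cx': 258.1160486772941, 'cy': 184.46025220709623, 'eye': array([1.25633002, 0.16071544, 0.79166071]), 'attitude': array([0.52974433, 0.661186  , 1.72484877])}
side {'fovy': 49.83885905188251, 'cx': 255.4258248772026, 'cy': 193.15964014460323, 'eye': array([0.38471217, 0.66812771, 0.86823879]), 'attitude': array([ 0.13972495, -0.98991932, -2.73080642])}
wrist {'fovy': 68.44142995981302, 'cx': 254.59681561532122, 'cy': 186.65573898286362, 'eye': array([ 0.32882638, -0.5664323 ,  0.37301   ]), 'attitude': array([-0.28934716,  0.19356715, -1.15912109])}
```

View pics/scene0.png

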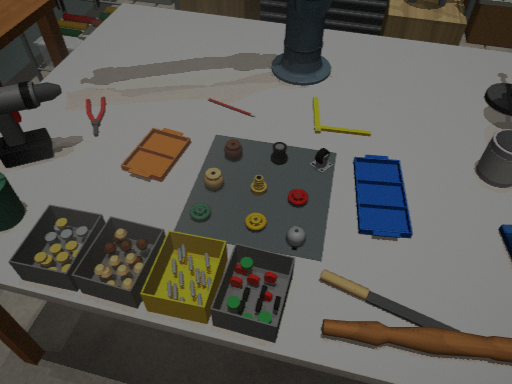

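View pics/side0.png

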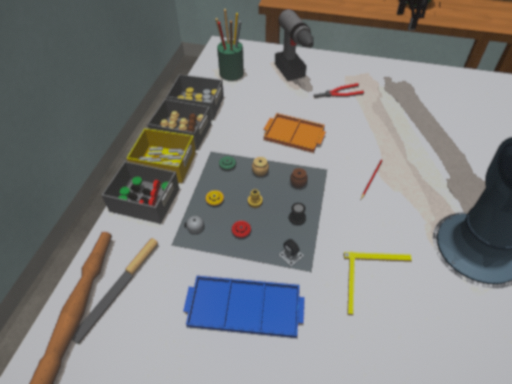

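The scene view shows a mat with the red wheel (298,197), yellow wheel (256,221), green wheel (201,212), bell (296,236), castor (321,158), pale foot (214,177) and dark foot (233,148). The blue tray is at (381,195) and the orange tray at (157,154). I'll take enlarged crops to pick pixels.

Run:
```python
import cv2
a=cv2.imread("pics/scene0.png")[120:260,115:415]
cv2.imwrite("pics/sc.png",cv2.resize(a,None,fx=2.66,fy=2.66,interpolation=cv2.INTER_CUBIC))
a=cv2.imread("pics/side0.png")[100:345,165:345]
cv2.imwrite("pics/sd.png",cv2.resize(a,None,fx=2.4,fy=2.4,interpolation=cv2.INTER_CUBIC))
```

```text
(no output)
```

View pics/sc.png

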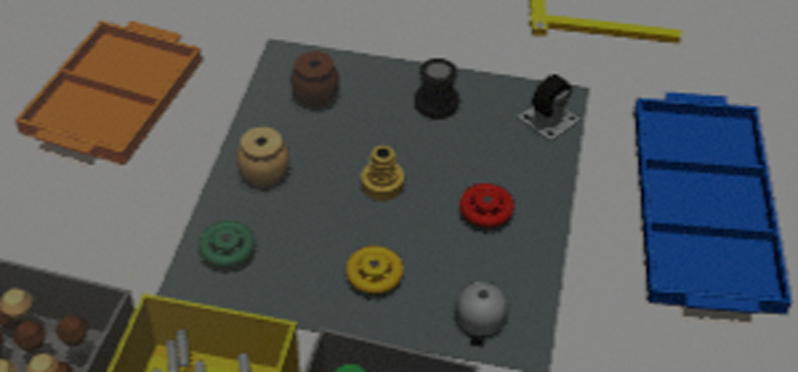

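View pics/sd.png

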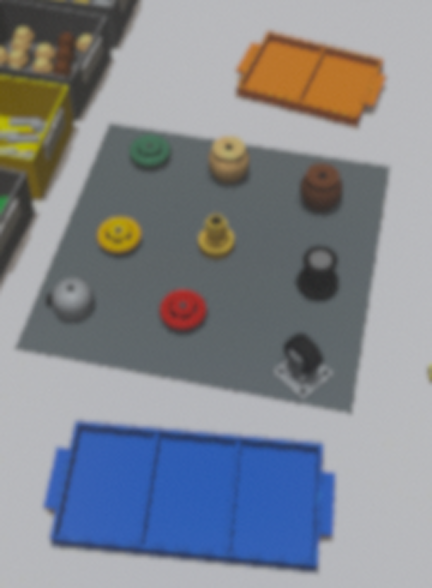

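Crops: scene crop shows red hub (488,200), green (227,238), bell nut (483,294) with lever tip (477,341), pale foot top (262,141), and castor plate corners (518,118), (550,138), (579,117). The side crop shows the same parts. A brass part and a black cylinder are extra items to avoid.

```bash
cat > h.py <<'E'
import numpy as np
from plant import ctrl
from scipy.spatial.transform import Rotation as R
def ray(uv,z,c):
    f=192/np.tan(np.radians(c["fovy"])/2)
    d=R.from_rotvec(c["attitude"]).apply([(uv[0]-c["cx"])/f,-(uv[1]-c["cy"])/f,-1.])
    return (c["eye"]+d*(z-c["eye"][2])/d[2])
def proj(p,c):
    f=192/np.tan(np.radians(c["fovy"])/2)
    q=R.from_rotvec(c["attitude"]).inv().apply(np.asarray(p)-c["eye"])
    return np.c_[c["cx"]-f*q[...,0]/q[...,2],c["cy"]+f*q[...,1]/q[...,2]]
E
python3 - <<'E'
from h import *
cs,cd=ctrl.get_calibration("scene"),ctrl.get_calibration("side")
P=lambda l,z:(ray(np.array(l)/2.66+[115,120],z,cs))
Q=lambda l,z:(ray(np.array(l)/2.4+[165,100],z,cd))
T={"red":((488,200),(183,305),.02),"green":((227,238),(150,146),.02),"yellow":((374,265),(120,232),.02),
"pale":((262,141),(229,147),.044),"dark":((315,62),(322,175),.044),"bell":((483,294),(71,285),.037),"lever":((477,341),(50,299),.011),
"cL":((518,118),(275,372),.003),"cF":((550,138),(303,396),.003),"cR":((579,117),(333,370),.003),
"brass":((382,153),(217,218),.04),"black":((438,70),(319,257),.05)}
for k,(a,b,z) in T.items(): print(k,P(a,z)[:2].round(3),Q(b,z)[:2].round(3))
for nm,A,B in (("blue",[(637,102),(757,108),(788,308),(650,302)],[(77,424),(322,445),(317,568),(53,543)]),("orange",[(100,24),(202,50),(125,160),(20,125)],[(268,33),(383,73),(358,124),(238,95)])):
    print(nm,"scene",*[P(a,.018)[:2].round(3) for a in A],"side",*[Q(a,.018)[:2].round(3) for a in B])
E
```

```text
red [0.581 0.1  ] [0.577 0.099]
green [ 0.682 -0.114] [ 0.678 -0.115]
yellow [0.679 0.018] [0.672 0.021]
pale [ 0.583 -0.112] [ 0.58  -0.113]
dark [ 0.468 -0.095] [ 0.468 -0.096]
bell [0.698 0.116] [0.693 0.114]
lever [0.727 0.118] [0.718 0.12 ]
cL [0.453 0.108] [0.468 0.144]
cF [0.473 0.143] [0.436 0.165]
cR [0.437 0.167] [0.412 0.128]
brass [ 0.567 -0.002] [ 0.568 -0.009]
black [0.455 0.026] [0.449 0.025]
blue scene [0.417 0.219] [0.396 0.334] [0.635 0.365] [0.657 0.252] side [0.638 0.256] [0.407 0.22 ] [0.39  0.337] [0.619 0.372]
orange scene [ 0.44  -0.338] [ 0.452 -0.221] [ 0.615 -0.237] [ 0.598 -0.352] side [ 0.587 -0.355] [ 0.428 -0.313] [ 0.444 -0.213] [ 0.598 -0.229]
```

servo_tool([
  {"dp":[0,0,-0.3],"angular":[0,0,1]},
  {"dp":[0,0,-0.3],"angular":[0,0,1]},
  {"dp":[0,0,-0.3],"angular":[0,0,0.3]},
  {"dp":[0.35,-0.96,0],"angular":[0,0,0]},
  {"dp":[0.35,-0.96,0],"angular":[0,0,0]},
], fingers=1, newtons=40)

```text
time_s: 0.78
eef_pos: [0.2887, -0.5017, 0.4494]
orientation: [-3.141, 0.004, 0.0]
force: [0.8, 0.7, -0.7]
finger_gap: 0.0853
finger_force: 0.0
```

servo_tool([
  {"dp":[0.35,-0.96,0],"angular":[0,0,0]},
  {"dp":[0.35,-0.96,0],"angular":[0,0,0]},
  {"dp":[0.35,-0.96,0],"angular":[0,0,0]},
  {"dp":[0.35,-0.96,0],"angular":[0,0,0]},
  {"dp":[0.35,-0.96,0],"angular":[0,0,0]},
])

```text
time_s: 1.4
eef_pos: [0.3765, -0.2608, 0.4495]
orientation: [-3.142, 0.001, 0.0]
force: [1.3, 0.1, -0.4]
finger_gap: 0.0852
finger_force: 0.0
```

servo_tool([
  {"dp":[0.35,-0.96,0],"angular":[0,0,0]},
  {"dp":[0.35,-0.96,0],"angular":[0,0,0]},
  {"dp":[0.35,-0.96,0],"angular":[0,0,0]},
  {"dp":[0.35,-0.96,0],"angular":[0,0,0]},
  {"dp":[0,0,0],"angular":[0,0,0]},
])

```text
time_s: 2.02
eef_pos: [0.4473, -0.0657, 0.4498]
orientation: [-3.14, -0.014, -0.001]
force: [-0.6, -0.9, -0.3]
finger_gap: 0.0856
finger_force: 0.0
```

Run:
```python
from h import *
import cv2
s=ctrl.observe(); print(s["time_s"],s["eef_pos"].round(4),s["joint_pos"].round(2)); c=ctrl.get_calibration("wrist"); print(c)
print(R.from_rotvec(s["orientation"]).as_matrix().round(3))
cv2.imwrite("pics/w1.png",ctrl.grab_frame("wrist")[:,:,::-1]); np.save("w1.npy",c,allow_pickle=True)
a=cv2.imread("pics/w1.png"); cv2.imwrite("pics/w1b.png",cv2.resize(a,(800,600),interpolation=cv2.INTER_CUBIC))
```

```text
2.025 [ 0.4473 -0.0657  0.4498] [ 0.45 -0.02 -0.38  1.98 -0.01  1.18 -1.49]
{'fovy': 68.44142995981302, 'cx': 254.59681561532122, 'cy': 186.65573898286362, 'eye': array([ 0.52930266, -0.06571726,  0.41947954]), 'attitude': array([-0.2578177 ,  0.25561031, -1.54703944])}
[[ 1.     0.009  0.001]
 [ 0.009 -1.     0.001]
 [ 0.001 -0.001 -1.   ]]
```

View pics/w1b.png

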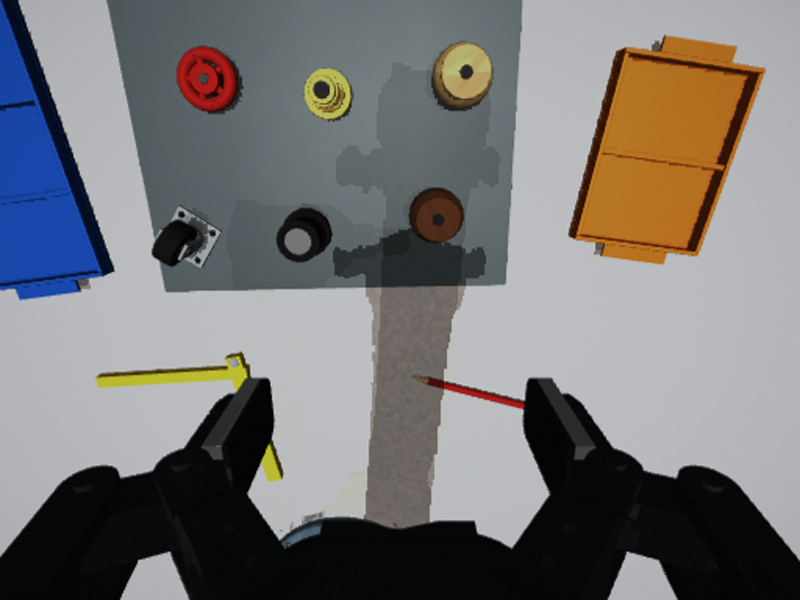

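Wrist view: the orange tray's top corners are (624,47), (764,69), (697,255), (570,237). Also visible are the castor plate near (195,235), the red wheel at (205,78) and the pale foot at (465,72). I'll move for a view of the blue tray, red wheel and bell.

servo_tool([
  {"dp":[0.8,-0.9,0],"angular":[0,0,0]},
  {"dp":[0.8,-0.9,0],"angular":[0,0,0]},
  {"dp":[0.8,-0.9,0],"angular":[0,0,0]},
  {"dp":[0,-0.9,0],"angular":[0,0,0]},
  {"dp":[0,0,0],"angular":[0,0,0]},
])

```text
time_s: 2.7
eef_pos: [0.5661, 0.1129, 0.4491]
orientation: [-3.139, -0.009, 0.002]
force: [-1.6, 0.0, -0.7]
finger_gap: 0.0853
finger_force: 0.0
```

Run:
```python
from h import *
import cv2
s=ctrl.observe(); print(s["time_s"],s["eef_pos"].round(4),s["joint_pos"].round(2)); c=ctrl.get_calibration("wrist")
cv2.imwrite("pics/w2.png",ctrl.grab_frame("wrist")[:,:,::-1]); np.save("w2.npy",c,allow_pickle=True)
a=cv2.imread("pics/w2.png"); cv2.imwrite("pics/w2b.png",cv2.resize(a,(800,600),interpolation=cv2.INTER_CUBIC))
```

```text
2.7 [0.5661 0.1129 0.4491] [ 0.19  0.25 -0.53  1.7   0.13  1.22 -1.94]
```

View pics/w2b.png

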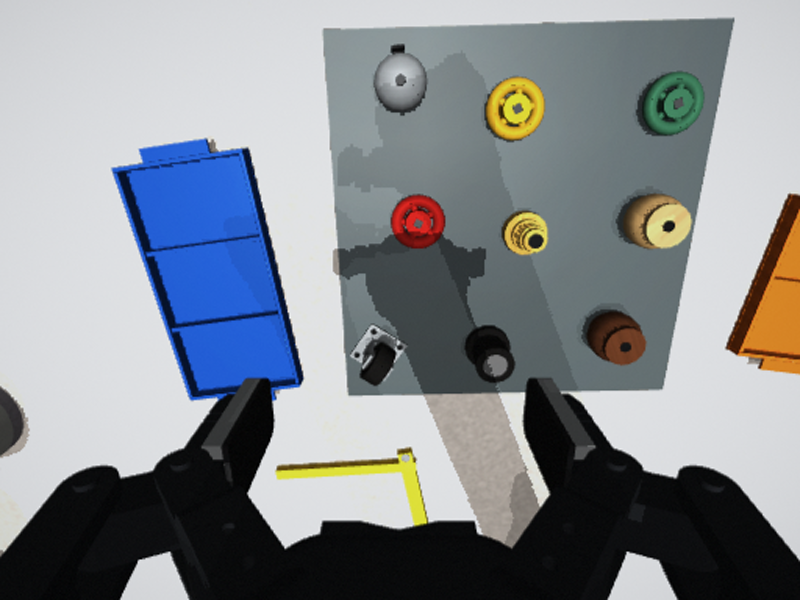

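Wrist view 2 shows the whole mat. Red hub is at (418,223), bell nut (401,79) with lever tip (398,46), green (680,102), pale foot top (668,226) and castor plate corners (376,326), (406,346), (352,353). The blue tray's top corners are (113,168), (247,149), (301,382), (193,400).

Run:
```python
from h import *
c1=np.load("w1.npy",allow_pickle=True).item();c2=np.load("w2.npy",allow_pickle=True).item()
W=lambda c,l,z:ray(np.array(l)*.64,z,c)[:2].round(4)
for k,l,z in (("red",(418,223),.02),("bell",(401,79),.037),("lever",(398,46),.011),("yellow",(517,108),.02),("green",(680,102),.02),("pale",(668,226),.044),("dark",(626,347),.044),("cA",(376,326),.003),("cB",(406,346),.003),("cC",(352,353),.003),("wheeltop",(382,362),.054)): print(k,W(c2,l,z))
for k,l,z in (("red1",(205,78),.02),("pale1",(467,72),.044),("cA1",(178,207),.003),("cB1",(221,235),.003),("cD1",(206,268),.003)): print(k,W(c1,l,z))
def tray(c,L):
    p=np.array([W(c,l,.018) for l in L]); print(p.tolist(),"centre",p.mean(0), [np.degrees(np.arctan2(*(p[i]-p[j])[::-1])).round(1) for i,j in((0,3),(1,2))],[np.degrees(np.arctan2(*(p[i]-p[j])[::-1])).round(1) for i,j in((0,1),(3,2))])
tray(c2,[(113,168),(247,149),(301,382),(193,400)])
tray(c1,[(624,47),(764,69),(697,255),(570,237)])
print([W(c2,l,.018) for l in((148,251),(268,232),(172,326),(290,311))])
```

```text
red [0.5776 0.0945]
bell [0.6939 0.1109]
lever [0.7216 0.1134]
yellow [0.6744 0.0137]
green [ 0.6798 -0.1215]
pale [ 0.5804 -0.1178]
dark [ 0.4662 -0.1017]
cA [0.4686 0.1346]
cB [0.4462 0.1036]
cC [0.4378 0.16  ]
wheeltop [0.4545 0.1267]
red1 [0.5776 0.0931]
pale1 [ 0.5806 -0.1185]
cA1 [0.4697 0.1396]
cB1 [0.4435 0.1025]
cD1 [0.4107 0.1211]
[[0.6241, 0.3627], [0.6406, 0.2435], [0.4118, 0.2119], [0.3897, 0.3266]] centre [0.51655  0.286175] [np.float64(8.8), np.float64(7.9)] [np.float64(97.9), np.float64(100.9)]
[[0.6035, -0.2481], [0.5884, -0.3657], [0.4315, -0.3463], [0.4475, -0.2253]] centre [ 0.517725 -0.29635 ] [np.float64(-8.3), np.float64(-7.0)] [np.float64(82.7), np.float64(82.5)]
[array([0.5497, 0.3453]), array([0.5682, 0.2319]), array([0.4739, 0.3351]), array([0.4905, 0.2175])]
```

servo_tool([
  {"dp":[0,0,0],"angular":[0,0,-0.82]},
  {"dp":[0.05,0.09,1],"angular":[0,0,0]},
  {"dp":[0.05,0.09,1],"angular":[0,0,0]},
  {"dp":[0.05,0.09,1],"angular":[0,0,0]},
  {"dp":[0.04,0.1,1],"angular":[0,0,0]},
], fingers=1)

```text
time_s: 3.38
eef_pos: [0.5788, 0.0881, 0.248]
orientation: [3.131, 0.216, 0.0]
force: [0.9, -0.4, 0.1]
finger_gap: 0.0851
finger_force: 0.0
```

```bash
cat >> h.py <<'E'
def delta(target,yaw=None,z=None):
    "print turn (10 deg units) and shift in tool units, along the axes after the turn"
    s=ctrl.observe(); M=R.from_rotvec(s["orientation"]).as_matrix(); y0=np.degrees(np.arctan2(M[1,0],M[0,0]))
    t=0 if yaw is None else -(yaw-y0)
    M2=M@R.from_rotvec([0,0,np.radians(t)]).as_matrix()
    p=s["eef_pos"]; T=np.array([target[0],target[1],p[2] if z is None else z])
    print("t",round(float(s["time_s"]),2),"pos",p.round(4),"yaw",round(y0,2),"tilt",M[:2,2].round(4),"turn",round(t/10,2),"dp",(M2.T@(T-p)/.05).round(2))
E
python3 - <<'E'
from h import *
import cv2
delta((.578,.096),8.5,.177)
c=ctrl.get_calibration("wrist"); np.save("w3.npy",c,allow_pickle=True)
cv2.imwrite("pics/w3.png",ctrl.grab_frame("wrist")[:,:,::-1])
E
```

```text
t 3.38 pos [0.5788 0.0881 0.248 ] yaw 7.89 tilt [ 0.0004 -0.0031] turn -0.06 dp [ 0.01 -0.16  1.42]
```

View pics/w3.png

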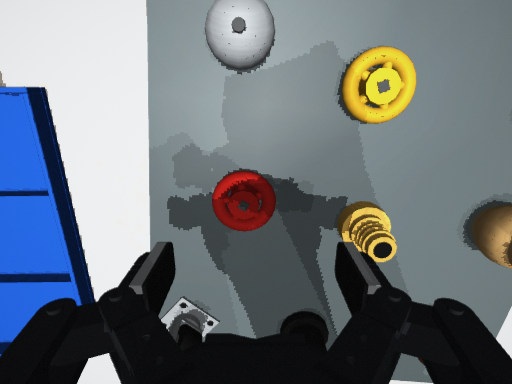

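Close view: the red hub is at (244,205), slightly left of the finger mid-line (~254). The brass part is clear of the right finger.

Run:
```python
from h import *
c=np.load("w3.npy",allow_pickle=True).item()
p=ray((244,205),.02,c); print(p, "bell",ray((239,25),.037,c))
delta(p,8.5,.177)
```

```text
[0.57784388 0.09450664 0.02      ] bell [0.69366823 0.11138375 0.037     ]
t 3.42 pos [0.5755 0.0862 0.2406] yaw 7.83 tilt [-0.0126 -0.0052] turn -0.07 dp [ 0.09 -0.16  1.27]
```

servo_tool([
  {"dp":[0,0,0],"angular":[0,0,0]},
  {"dp":[0,0,0],"angular":[0,0,0]},
])

```text
time_s: 3.68
eef_pos: [0.5799, 0.0918, 0.2523]
orientation: [3.134, 0.221, 0.007]
force: [0.8, 0.1, 1.0]
finger_gap: 0.0853
finger_force: 0.0
```

```bash
python3 -c "
from h import *
delta((.578,.0955),8.5,.177)"
```

```text
t 3.67 pos [0.5799 0.0918 0.2523] yaw 8.09 tilt [0.0045 0.0002] turn -0.04 dp [-0.03 -0.08  1.51]
```

servo_tool([
  {"dp":[0,-0.04,0.5],"angular":[0,0,-0.04]},
  {"dp":[0,-0.04,0.5],"angular":[0,0,0]},
  {"dp":[0,0,0.3],"angular":[0,0,0]},
  {"dp":[0,0,0.1],"angular":[0,0,0]},
  {"dp":[0,0,0],"angular":[0,0,0]},
])

```text
time_s: 4.3
eef_pos: [0.5785, 0.0964, 0.1805]
orientation: [3.133, 0.234, 0.002]
force: [0.2, 0.1, 0.5]
finger_gap: 0.0855
finger_force: 0.0
```

servo_tool([
  {"dp":[0,0,0],"angular":[0,0,0]},
  {"dp":[0,0,0],"angular":[0,0,0]},
])

```text
time_s: 4.55
eef_pos: [0.5784, 0.0964, 0.1804]
orientation: [-3.133, -0.235, -0.002]
force: [0.6, 1.1, 0.7]
finger_gap: 0.0853
finger_force: 0.0
```

```bash
python3 -c "
from h import *
delta((.578,.0955),8.5,.177)"
```

```text
t 4.55 pos [0.5784 0.0964 0.1804] yaw 8.56 tilt [0.0014 0.0002] turn 0.01 dp [-0.01  0.02  0.07]
```

Settled well. I'll go down the last few mm and close.

servo_tool([
  {"dp":[0,0,0.08],"angular":[0,0,0]},
  {"dp":[0,0,0],"angular":[0,0,0]},
  {"dp":[0,0,0],"angular":[0,0,0]},
  {"dp":[0,0,0],"angular":[0,0,0]},
  {"dp":[0,0,0],"angular":[0,0,0]},
], fingers=-1, newtons=40)

```text
time_s: 5.18
eef_pos: [0.578, 0.0964, 0.1757]
orientation: [-3.133, -0.235, -0.0]
force: [-1.1, 0.6, 0.3]
finger_gap: 0.0482
finger_force: 41.3
```

servo_tool([
  {"dp":[0,0,0],"angular":[0,0,0]},
  {"dp":[0,0,0],"angular":[0,0,0]},
  {"dp":[0,0,0],"angular":[0,0,0]},
  {"dp":[0,0,0],"angular":[0,0,0]},
])

```text
time_s: 5.68
eef_pos: [0.578, 0.0964, 0.1757]
orientation: [-3.133, -0.235, -0.0]
force: [0.5, 0.5, 0.9]
finger_gap: 0.0485
finger_force: 41.3
```

servo_tool([
  {"dp":[0,0,-0.4],"angular":[0,0,0]},
  {"dp":[0,0,-0.6],"angular":[0,0,0]},
  {"dp":[-0.04,-0.28,-0.4],"angular":[0,0,0]},
  {"dp":[-0.1,-0.6,0],"angular":[0,0,0]},
  {"dp":[-0.1,-0.7,0],"angular":[0,0,0]},
])

```text
time_s: 6.3
eef_pos: [0.5541, 0.1738, 0.2472]
orientation: [-3.133, -0.233, -0.003]
force: [-0.2, 0.5, -0.5]
finger_gap: 0.0481
finger_force: 41.4
```

servo_tool([
  {"dp":[-0.1,-0.7,0],"angular":[0,0,0]},
  {"dp":[-0.1,-0.7,0],"angular":[0,0,0]},
  {"dp":[-0.1,-0.6,0],"angular":[0,0,0]},
  {"dp":[-0.1,-0.4,0],"angular":[0,0,0]},
  {"dp":[0,0,0],"angular":[0,0,0]},
])

```text
time_s: 6.92
eef_pos: [0.5152, 0.2908, 0.2463]
orientation: [-3.131, -0.242, 0.0]
force: [-0.1, -0.2, -1.8]
finger_gap: 0.0482
finger_force: 41.4
```

Run:
```python
from h import *
import cv2
delta((.517,.288),8.5,.181)
c=ctrl.get_calibration("wrist"); np.save("w4.npy",c,allow_pickle=True)
cv2.imwrite("pics/w4.png",ctrl.grab_frame("wrist")[:,:,::-1])
delta((.517,.288),8.5,.181); print(ctrl.observe()["finger_gap"])
```

```text
t 6.92 pos [0.5152 0.2908 0.2463] yaw 8.83 tilt [-0.0001  0.0013] turn 0.03 dp [0.03 0.06 1.31]
t 6.97 pos [0.5162 0.2888 0.246 ] yaw 8.67 tilt [ 0.0002 -0.0005] turn 0.02 dp [0.01 0.02 1.3 ]
0.048410947198007724
```

View pics/w4.png

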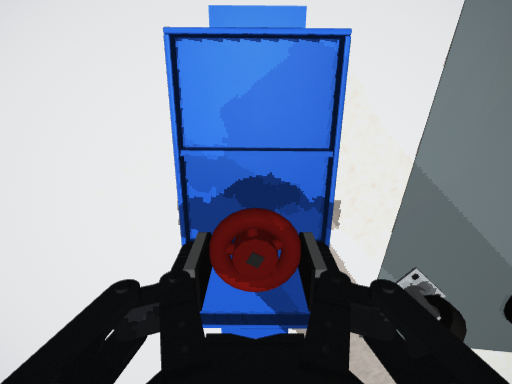

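The red wheel is held level, and the middle compartment's far divider runs from (180,150) to (332,150). The tray's far top corners are (164,30) and (351,31).

Run:
```python
from h import *
c=np.load("w4.npy",allow_pickle=True).item()
p=np.array([ray(l,.018,c)[:2] for l in((164,30),(351,31),(180,150),(332,150))]);print(p.round(4))
a=(p[0]+p[1])/2;b=(p[2]+p[3])/2;v=p[1]-p[0];print("yaw",np.degrees(np.arctan2(*v[::-1]))+90)
u=np.array([np.cos(np.radians(8.5)),np.sin(np.radians(8.5))]);print("centre",a-.119*u,b-.039*u)
```

```text
[[0.6228 0.3641]
 [0.6401 0.2488]
 [0.5486 0.3491]
 [0.5651 0.2425]]
yaw 8.526200614426969
centre [0.51372835 0.28887924] [0.51825053 0.2900088 ]
```

servo_tool([
  {"dp":[0,0,0.4],"angular":[0,0,0.02]},
  {"dp":[0,0,0.4],"angular":[0,0,0]},
  {"dp":[0,0,0.3],"angular":[0,0,0]},
  {"dp":[0,0,0.1],"angular":[0,0,0]},
  {"dp":[0,0,0],"angular":[0,0,0]},
])

```text
time_s: 7.6
eef_pos: [0.5165, 0.2882, 0.185]
orientation: [3.133, 0.229, -0.002]
force: [0.3, -0.0, -0.8]
finger_gap: 0.048
finger_force: 41.4
```

servo_tool([
  {"dp":[0,0,0.06],"angular":[0,0,0]},
  {"dp":[0,0,0],"angular":[0,0,0]},
  {"dp":[0,0,0],"angular":[0,0,0]},
])

```text
time_s: 7.98
eef_pos: [0.5168, 0.2885, 0.1831]
orientation: [-3.133, -0.229, -0.001]
force: [1.0, 0.1, -1.0]
finger_gap: 0.0482
finger_force: 41.4
```

servo_tool([
  {"dp":[0,0,0.04],"angular":[0,0,0]},
  {"dp":[0,0,0],"angular":[0,0,0]},
  {"dp":[0,0,0],"angular":[0,0,0]},
])

```text
time_s: 8.35
eef_pos: [0.5167, 0.2883, 0.1807]
orientation: [3.133, 0.229, -0.0]
force: [-0.2, -0.6, -1.4]
finger_gap: 0.0483
finger_force: 41.4
```

servo_tool([
  {"dp":[0,0,0],"angular":[0,0,0]},
  {"dp":[0,0,0],"angular":[0,0,0]},
  {"dp":[0,0,-0.2],"angular":[0,0,0]},
  {"dp":[0,0,-0.5],"angular":[0,0,0]},
  {"dp":[0,0,-0.7],"angular":[0,0,0]},
], fingers=0.4)

```text
time_s: 8.98
eef_pos: [0.5163, 0.2881, 0.2512]
orientation: [3.133, 0.229, -0.003]
force: [0.7, 0.5, -0.2]
finger_gap: 0.0598
finger_force: 0.0
```

servo_tool([
  {"dp":[0.4,0.5,-0.1],"angular":[0,0,0]},
  {"dp":[0.6,0.8,0],"angular":[0,0,0]},
  {"dp":[0.7,0.9,0],"angular":[0,0,0]},
  {"dp":[0.7,0.9,0],"angular":[0,0,0]},
  {"dp":[0.4,0.6,0],"angular":[0,0,0]},
], fingers=1)

```text
time_s: 9.6
eef_pos: [0.6845, 0.1219, 0.2566]
orientation: [3.132, 0.223, 0.004]
force: [0.3, -0.1, -0.2]
finger_gap: 0.0854
finger_force: 0.0
```

servo_tool([
  {"dp":[0.18,0.3,0],"angular":[0,0,0]},
  {"dp":[0,0,0],"angular":[0,0,0]},
  {"dp":[0,0,0],"angular":[0,0,0]},
])

```text
time_s: 9.98
eef_pos: [0.6918, 0.115, 0.2558]
orientation: [-3.131, -0.234, 0.002]
force: [-0.1, 0.5, 0.6]
finger_gap: 0.0851
finger_force: 0.0
```

Run:
```python
from h import *
import cv2
delta((.694,.113),8,.176)
c=ctrl.get_calibration("wrist"); np.save("w5.npy",c,allow_pickle=True)
a=ctrl.grab_frame("wrist")[:,:,::-1]; b=ctrl.grab_frame("side")[:,:,::-1]
cv2.imwrite("pics/w5.png",np.vstack([a[60:384],b[140:380]]))
```

```text
t 9.97 pos [0.6918 0.115  0.2558] yaw 8.56 tilt [-0.0013  0.002 ] turn 0.06 dp [0.04 0.05 1.6 ]
```

View pics/w5.png

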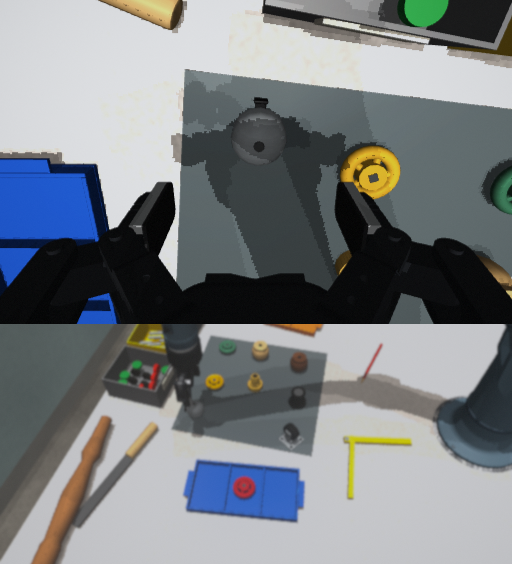

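The red wheel sits in the blue middle compartment. The bell nut is at (259,207), with the lever pointing straight along the tool's x axis, so no turn is needed.

Run:
```python
from h import *
c=np.load("w5.npy",allow_pickle=True).item()
p=ray((259,207),.037,c); print(p,ray((260,161),.011,c)); delta(p,None,.176)
```

```text
[0.69423471 0.11182037 0.037     ] [0.72183437 0.11495539 0.011     ]
t 10.07 pos [0.6918 0.1152 0.2559] yaw 8.61 tilt [-0.001   0.0016] turn 0.0 dp [0.04 0.08 1.6 ]
```

servo_tool([
  {"dp":[0.04,0.07,0.5],"angular":[0,0,0.1]},
  {"dp":[0,0,0.5],"angular":[0,0,0]},
  {"dp":[0,0,0.4],"angular":[0,0,0]},
  {"dp":[0,0,0.18],"angular":[0,0,0]},
  {"dp":[0,0,0],"angular":[0,0,0]},
])

```text
time_s: 10.7
eef_pos: [0.6952, 0.1089, 0.1752]
orientation: [3.135, 0.202, -0.004]
force: [0.1, -0.2, 0.6]
finger_gap: 0.0855
finger_force: 0.0
```

servo_tool([
  {"dp":[0,0,0],"angular":[0,0,0]},
  {"dp":[0,0,0],"angular":[0,0,0]},
])

```text
time_s: 10.95
eef_pos: [0.6964, 0.1092, 0.178]
orientation: [-3.135, -0.202, -0.004]
force: [0.0, 0.7, 0.1]
finger_gap: 0.0855
finger_force: 0.0
```

servo_tool([
  {"dp":[-0.02,0,0.04],"angular":[0,0,0]},
  {"dp":[0,0,0],"angular":[0,0,0]},
  {"dp":[0,0,0],"angular":[0,0,0]},
  {"dp":[0,0,0],"angular":[0,0,0]},
  {"dp":[0,0,0],"angular":[0,0,0]},
], fingers=-1)

```text
time_s: 11.58
eef_pos: [0.695, 0.1092, 0.1753]
orientation: [-3.135, -0.202, -0.001]
force: [-1.1, 0.1, 2.7]
finger_gap: 0.0425
finger_force: 40.9
```

servo_tool([
  {"dp":[0,0,0],"angular":[0,0,0]},
  {"dp":[0,0,0],"angular":[0,0,0]},
])

```text
time_s: 11.82
eef_pos: [0.6949, 0.1092, 0.1752]
orientation: [-3.135, -0.202, -0.001]
force: [-0.4, -0.0, 5.3]
finger_gap: 0.0425
finger_force: 41.0
```

Run:
```python
from h import *
delta((.593,.300),8.5,.256)
```

```text
t 11.82 pos [0.6949 0.1092 0.1752] yaw 7.37 tilt [0.0008 0.0004] turn -0.11 dp [-1.45 -4.08 -1.62]
```

servo_tool([
  {"dp":[0,0,-0.4],"angular":[0,0,-0.11]},
  {"dp":[0,0,-0.6],"angular":[0,0,0]},
  {"dp":[-0.1,-0.28,-0.5],"angular":[0,0,0]},
  {"dp":[-0.2,-0.6,-0.1],"angular":[0,0,0]},
  {"dp":[-0.25,-0.7,0],"angular":[0,0,0]},
])

```text
time_s: 12.45
eef_pos: [0.6556, 0.1839, 0.2567]
orientation: [-3.133, -0.23, -0.004]
force: [0.5, 0.2, -0.8]
finger_gap: 0.0423
finger_force: 40.9
```

servo_tool([
  {"dp":[-0.25,-0.7,0],"angular":[0,0,0]},
  {"dp":[-0.25,-0.7,0],"angular":[0,0,0]},
  {"dp":[-0.25,-0.7,0],"angular":[0,0,0]},
  {"dp":[-0.15,-0.4,0],"angular":[0,0,0]},
  {"dp":[0,0,0],"angular":[0,0,0]},
])

```text
time_s: 13.08
eef_pos: [0.5911, 0.3028, 0.2553]
orientation: [-3.131, -0.24, 0.0]
force: [0.7, -0.0, -1.5]
finger_gap: 0.0423
finger_force: 40.9
```

servo_tool([
  {"dp":[0,0,0],"angular":[0,0,0]},
  {"dp":[0,0,0],"angular":[0,0,0]},
])

```text
time_s: 13.32
eef_pos: [0.5945, 0.2973, 0.2545]
orientation: [3.132, 0.225, 0.001]
force: [1.4, 0.1, -0.5]
finger_gap: 0.0425
finger_force: 40.9
```

Run:
```python
from h import *
delta((.593,.300),8.5,.180)
```

```text
t 13.32 pos [0.5945 0.2973 0.2545] yaw 8.24 tilt [ 0.0006 -0.0018] turn -0.03 dp [-0.02 -0.06  1.49]
```

servo_tool([
  {"dp":[-0.08,-0.05,0.4],"angular":[0,0,0]},
  {"dp":[0,0,0.4],"angular":[0,0,0]},
  {"dp":[0,0,0.3],"angular":[0,0,0]},
  {"dp":[0,0,0.2],"angular":[0,0,0]},
  {"dp":[0,0,0.08],"angular":[0,0,0]},
])

```text
time_s: 13.95
eef_pos: [0.5884, 0.3017, 0.1845]
orientation: [3.132, 0.232, -0.002]
force: [-0.1, -0.3, -1.3]
finger_gap: 0.0421
finger_force: 40.9
```

servo_tool([
  {"dp":[0,0,0.05],"angular":[0,0,0]},
  {"dp":[0,0,0],"angular":[0,0,0]},
  {"dp":[0,0,0],"angular":[0,0,0]},
])

```text
time_s: 14.32
eef_pos: [0.5889, 0.302, 0.1839]
orientation: [-3.133, -0.232, -0.002]
force: [0.7, 0.0, -1.2]
finger_gap: 0.0424
finger_force: 40.9
```

servo_tool([
  {"dp":[0,0,0.07],"angular":[0,0,0]},
  {"dp":[0,0,0],"angular":[0,0,0]},
  {"dp":[0,0,0],"angular":[0,0,0]},
])

```text
time_s: 14.7
eef_pos: [0.5886, 0.3018, 0.1797]
orientation: [3.133, 0.232, -0.0]
force: [-0.0, -0.8, -1.1]
finger_gap: 0.0422
finger_force: 40.9
```

servo_tool([
  {"dp":[0,0,0],"angular":[0,0,0]},
  {"dp":[0,0,0],"angular":[0,0,0]},
  {"dp":[0,0,-0.2],"angular":[0,0,0]},
  {"dp":[0,0,-0.6],"angular":[0,0,0]},
  {"dp":[0,0,-0.8],"angular":[0,0,0]},
], fingers=0.4)

```text
time_s: 15.32
eef_pos: [0.5882, 0.3016, 0.2601]
orientation: [3.132, 0.232, -0.003]
force: [-0.0, 0.7, 1.0]
finger_gap: 0.0599
finger_force: 0.0
```

servo_tool([
  {"dp":[-0.1,0.54,-0.1],"angular":[0,0,0]},
  {"dp":[-0.15,0.9,0],"angular":[0,0,0]},
  {"dp":[-0.15,0.9,0],"angular":[0,0,0]},
  {"dp":[-0.15,0.9,0],"angular":[0,0,0]},
  {"dp":[-0.15,0.9,0],"angular":[0,0,0]},
], fingers=1)

```text
time_s: 15.95
eef_pos: [0.5846, 0.0906, 0.2658]
orientation: [3.133, 0.232, 0.003]
force: [-0.6, -1.5, 0.1]
finger_gap: 0.0854
finger_force: 0.0
```

servo_tool([
  {"dp":[-0.15,0.9,0],"angular":[0,0,0]},
  {"dp":[-0.15,0.9,0],"angular":[0,0,0]},
  {"dp":[-0.15,0.9,0],"angular":[0,0,0]},
  {"dp":[-0.16,0.9,0],"angular":[0,0,0]},
  {"dp":[-0.1,0.5,0],"angular":[0,0,0]},
])

```text
time_s: 16.58
eef_pos: [0.5794, -0.1198, 0.2656]
orientation: [3.131, 0.225, 0.002]
force: [0.8, -1.0, -0.2]
finger_gap: 0.0857
finger_force: 0.0
```

servo_tool([
  {"dp":[0,0,0],"angular":[0,0,0]},
  {"dp":[0,0,0],"angular":[0,0,0]},
  {"dp":[0,0,0],"angular":[0,0,0]},
])

```text
time_s: 16.95
eef_pos: [0.5799, -0.1133, 0.265]
orientation: [-3.131, -0.238, -0.001]
force: [0.5, 0.3, -0.2]
finger_gap: 0.0854
finger_force: 0.0
```

Run:
```python
from h import *
import cv2
delta((.5805,-.1165),8.5,.176)
c=ctrl.get_calibration("wrist"); np.save("w6.npy",c,allow_pickle=True)
a=ctrl.grab_frame("wrist")[:,:,::-1]; b=ctrl.grab_frame("side")[:,:,::-1]
cv2.imwrite("pics/w6.png",np.vstack([a[60:384],b[140:380]]))
```

```text
t 16.95 pos [ 0.5799 -0.1133  0.265 ] yaw 8.69 tilt [0.0005 0.0013] turn 0.02 dp [0.   0.07 1.78]
```

View pics/w6.png

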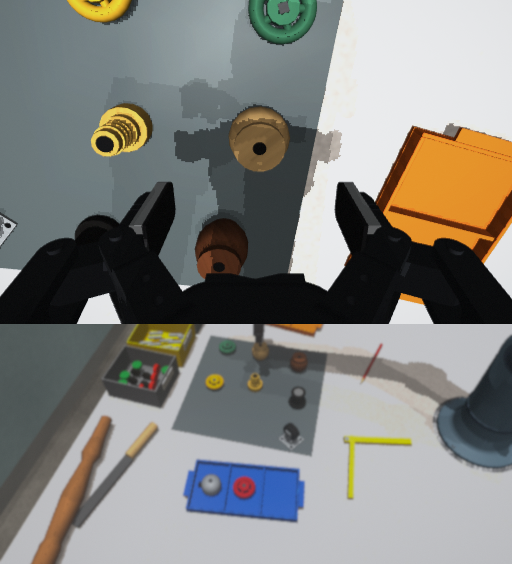

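The bell sits in the blue +x compartment. The pale foot's dowel hole is at (260,209), about 4 mm right of the mid-line, as computed.

servo_tool([
  {"dp":[0,0.08,0.5],"angular":[0,0,0]},
  {"dp":[0,0,0.6],"angular":[0,0,0]},
  {"dp":[0,0,0.4],"angular":[0,0,0]},
  {"dp":[0,0,0.2],"angular":[0,0,0]},
  {"dp":[0,0,0],"angular":[0,0,0]},
])

```text
time_s: 17.68
eef_pos: [0.58, -0.1197, 0.1792]
orientation: [-3.132, -0.233, 0.002]
force: [-0.1, 0.1, 0.8]
finger_gap: 0.0856
finger_force: 0.0
```

servo_tool([
  {"dp":[0,0,0.04],"angular":[0,0,0]},
  {"dp":[0,0,0],"angular":[0,0,0]},
  {"dp":[0,0,0],"angular":[0,0,0]},
])

```text
time_s: 18.05
eef_pos: [0.5805, -0.1201, 0.1784]
orientation: [3.133, 0.232, 0.002]
force: [-0.1, -0.5, -0.3]
finger_gap: 0.0853
finger_force: 0.0
```

servo_tool([
  {"dp":[0,0,0],"angular":[0,0,0]},
  {"dp":[0,0,0],"angular":[0,0,0]},
  {"dp":[0,0,0],"angular":[0,0,0]},
  {"dp":[0,0,0],"angular":[0,0,0]},
  {"dp":[0,0,0],"angular":[0,0,0]},
], fingers=-1)

```text
time_s: 18.68
eef_pos: [0.5805, -0.1199, 0.1781]
orientation: [3.133, 0.232, 0.001]
force: [0.4, 0.2, 3.1]
finger_gap: 0.0481
finger_force: 41.4
```

Run:
```python
from h import *
delta((.440,.277),8.5,.27)
```

```text
t 18.68 pos [ 0.5805 -0.1199  0.1781] yaw 8.47 tilt [ 0.001 -0.   ] turn -0.0 dp [-1.6  -8.27 -1.84]
```

servo_tool([
  {"dp":[0,0,-0.4],"angular":[0,0,0]},
  {"dp":[0,0,-0.7],"angular":[0,0,0]},
  {"dp":[0,0,-0.7],"angular":[0,0,0]},
  {"dp":[-0.1,-0.5,-0.05],"angular":[0,0,0]},
  {"dp":[-0.15,-0.8,0],"angular":[0,0,0]},
])

```text
time_s: 19.3
eef_pos: [0.5586, -0.059, 0.2721]
orientation: [3.132, 0.225, 0.004]
force: [-0.7, 0.7, -0.6]
finger_gap: 0.0479
finger_force: 41.4
```

servo_tool([
  {"dp":[-0.17,-0.8,0],"angular":[0,0,0]},
  {"dp":[-0.17,-0.8,0],"angular":[0,0,0]},
  {"dp":[-0.17,-0.8,0],"angular":[0,0,0]},
  {"dp":[-0.17,-0.8,0],"angular":[0,0,0]},
  {"dp":[-0.17,-0.8,0],"angular":[0,0,0]},
])

```text
time_s: 19.92
eef_pos: [0.486, 0.135, 0.271]
orientation: [3.133, 0.232, 0.001]
force: [0.6, 0.1, -1.8]
finger_gap: 0.048
finger_force: 41.4
```

servo_tool([
  {"dp":[-0.15,-0.8,0],"angular":[0,0,0]},
  {"dp":[-0.15,-0.8,0],"angular":[0,0,0]},
  {"dp":[-0.15,-0.8,0],"angular":[0,0,0]},
  {"dp":[-0.05,-0.57,0],"angular":[0,0,0]},
  {"dp":[0,0,0],"angular":[0,0,0]},
])

```text
time_s: 20.55
eef_pos: [0.4387, 0.2801, 0.2713]
orientation: [-3.13, -0.241, -0.001]
force: [-0.9, -0.1, -1.6]
finger_gap: 0.0475
finger_force: 41.4
```

servo_tool([
  {"dp":[0,0,0],"angular":[0,0,0]},
  {"dp":[0,0,0],"angular":[0,0,0]},
  {"dp":[0,0,0],"angular":[0,0,0]},
])

```text
time_s: 20.92
eef_pos: [0.4407, 0.2759, 0.2701]
orientation: [3.133, 0.228, -0.0]
force: [-0.1, 0.2, -0.6]
finger_gap: 0.0477
finger_force: 41.4
```

Run:
```python
from h import *
delta((.440,.277),8.5,.1825); print(ctrl.observe()["finger_gap"])
```

```text
t 20.93 pos [0.4407 0.2759 0.2701] yaw 8.33 tilt [ 0.     -0.0007] turn -0.02 dp [-0.01 -0.02  1.75]
0.047735009286214686
```

servo_tool([
  {"dp":[0,0,0.5],"angular":[0,0,0]},
  {"dp":[0,0,0.5],"angular":[0,0,0]},
  {"dp":[0,0,0.4],"angular":[0,0,0]},
  {"dp":[0,0,0.2],"angular":[0,0,0]},
  {"dp":[0,0,0.06],"angular":[0,0,0]},
])

```text
time_s: 21.55
eef_pos: [0.4401, 0.2771, 0.1866]
orientation: [3.133, 0.232, -0.001]
force: [-0.4, 0.7, -0.7]
finger_gap: 0.0476
finger_force: 41.4
```

servo_tool([
  {"dp":[0,0,0.07],"angular":[0,0,0]},
  {"dp":[0,0,0],"angular":[0,0,0]},
  {"dp":[0,0,0],"angular":[0,0,0]},
])

```text
time_s: 21.92
eef_pos: [0.4404, 0.2774, 0.1842]
orientation: [-3.133, -0.232, -0.002]
force: [0.3, 0.2, -0.8]
finger_gap: 0.0475
finger_force: 41.4
```

servo_tool([
  {"dp":[0,0,0.035],"angular":[0,0,0]},
  {"dp":[0,0,0],"angular":[0,0,0]},
  {"dp":[0,0,0],"angular":[0,0,0]},
])

```text
time_s: 22.3
eef_pos: [0.4403, 0.2773, 0.1821]
orientation: [-3.133, -0.232, -0.001]
force: [0.4, -0.1, 0.1]
finger_gap: 0.0475
finger_force: 41.5
```

servo_tool([
  {"dp":[0,0,0],"angular":[0,0,0]},
  {"dp":[0,0,0],"angular":[0,0,0]},
  {"dp":[0,0,-0.2],"angular":[0,0,0]},
  {"dp":[0,0,-0.7],"angular":[0,0,0]},
  {"dp":[0,0,-0.8],"angular":[0,0,0]},
], fingers=0.4)

```text
time_s: 22.92
eef_pos: [0.4398, 0.277, 0.2678]
orientation: [3.133, 0.232, -0.002]
force: [0.6, -0.2, -0.4]
finger_gap: 0.06
finger_force: 0.0
```

servo_tool([
  {"dp":[0.2,0.46,0],"angular":[0,0,0]},
  {"dp":[0.36,0.86,0],"angular":[0,0,0]},
  {"dp":[0.36,0.86,0],"angular":[0,0,0]},
  {"dp":[0.36,0.86,0],"angular":[0,0,0]},
  {"dp":[0.36,0.86,0],"angular":[0,0,0]},
], fingers=1)

```text
time_s: 23.55
eef_pos: [0.5506, 0.0952, 0.2678]
orientation: [-3.133, -0.232, -0.002]
force: [0.2, -0.3, -0.4]
finger_gap: 0.0856
finger_force: 0.0
```

servo_tool([
  {"dp":[0.36,0.86,0],"angular":[0,0,0]},
  {"dp":[0.36,0.86,0],"angular":[0,0,0]},
  {"dp":[0.36,0.86,0],"angular":[0,0,0]},
  {"dp":[0.36,0.86,0],"angular":[0,0,0]},
  {"dp":[0.36,0.86,0],"angular":[0,0,0]},
])

```text
time_s: 24.18
eef_pos: [0.6713, -0.1043, 0.2677]
orientation: [-3.133, -0.232, -0.001]
force: [-0.5, 0.3, 0.3]
finger_gap: 0.0858
finger_force: 0.0
```

servo_tool([
  {"dp":[0.13,0.36,0],"angular":[0,0,0]},
  {"dp":[0,0,0],"angular":[0,0,0.8]},
  {"dp":[0,0,0],"angular":[0,0,0.8]},
  {"dp":[0,0,0],"angular":[0,0,0]},
  {"dp":[0,0,0],"angular":[0,0,0]},
])

```text
time_s: 24.8
eef_pos: [0.6795, -0.1187, 0.2671]
orientation: [-3.135, 0.201, 0.001]
force: [-0.0, -0.9, 0.0]
finger_gap: 0.0854
finger_force: 0.0
```

Run:
```python
from h import *
import cv2
c=ctrl.get_calibration("wrist"); np.save("w7.npy",c,allow_pickle=True)
delta((.680,-.120),-7.5,.176)
a=ctrl.grab_frame("wrist")[:,:,::-1]; b=ctrl.grab_frame("side")[:,:,::-1]
cv2.imwrite("pics/w7.png",np.vstack([a[60:384],b[100:340]]))
```

```text
t 24.8 pos [ 0.6795 -0.1187  0.2671] yaw -7.34 tilt [-0.0003  0.0007] turn 0.02 dp [0.01 0.03 1.82]
```

View pics/w7.png

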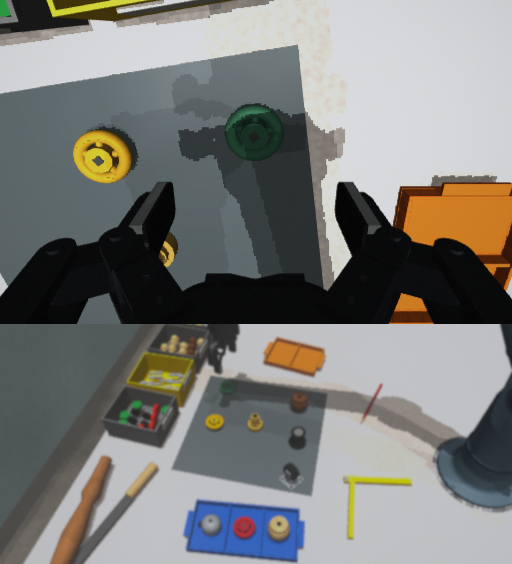

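All three rooster parts stand in the blue tray. The green hub is at (254,195), on the mid-line.

servo_tool([
  {"dp":[0.01,0.02,0.5],"angular":[0,0,0]},
  {"dp":[0,0,0.6],"angular":[0,0,0]},
  {"dp":[0,0,0.5],"angular":[0,0,0]},
  {"dp":[0,0,0.2],"angular":[0,0,0]},
  {"dp":[0,0,0],"angular":[0,0,0]},
])

```text
time_s: 25.52
eef_pos: [0.6798, -0.1208, 0.176]
orientation: [-3.135, 0.206, 0.003]
force: [-0.4, 0.2, 1.0]
finger_gap: 0.0853
finger_force: 0.0
```

servo_tool([
  {"dp":[0,0,0.05],"angular":[0,0,0]},
  {"dp":[0,0,0],"angular":[0,0,0]},
  {"dp":[0,0,0],"angular":[0,0,0]},
])

```text
time_s: 25.9
eef_pos: [0.6805, -0.121, 0.1753]
orientation: [3.135, -0.206, 0.002]
force: [-0.5, -0.1, -0.3]
finger_gap: 0.0856
finger_force: 0.0
```

Run:
```python
from h import *
c=np.load("w7.npy",allow_pickle=True).item(); p=ray((254,195),.02,c); print(p)
delta(p,-7.5,.176)
```

```text
[ 0.6804521  -0.11928414  0.02      ]
t 25.9 pos [ 0.6805 -0.121   0.1753] yaw -7.54 tilt [ 0.0013 -0.0003] turn -0.0 dp [-0.   -0.03 -0.01]
```

servo_tool([
  {"dp":[0,0,0],"angular":[0,0,0]},
  {"dp":[0,0,0],"angular":[0,0,0]},
  {"dp":[0,0,0],"angular":[0,0,0]},
  {"dp":[0,0,0],"angular":[0,0,0]},
  {"dp":[0,0,0],"angular":[0,0,0]},
], fingers=-1)

```text
time_s: 26.52
eef_pos: [0.6805, -0.1208, 0.175]
orientation: [-3.135, 0.206, -0.002]
force: [0.3, -0.1, 3.3]
finger_gap: 0.0483
finger_force: 41.5
```

servo_tool([
  {"dp":[0,0,-0.4],"angular":[0,0,0]},
  {"dp":[0,0,-0.6],"angular":[0,0,0]},
  {"dp":[0,0,-0.6],"angular":[0,0,0]},
  {"dp":[-0.2,0.37,0],"angular":[0,0,0]},
  {"dp":[-0.3,0.6,0],"angular":[0,0,0]},
])

```text
time_s: 27.15
eef_pos: [0.6482, -0.1653, 0.2544]
orientation: [-3.135, 0.202, 0.0]
force: [0.5, -0.6, -1.1]
finger_gap: 0.0485
finger_force: 41.4
```

servo_tool([
  {"dp":[-0.4,0.7,0],"angular":[0,0,0]},
  {"dp":[-0.4,0.7,0],"angular":[0,0,0]},
  {"dp":[-0.4,0.7,0],"angular":[0,0,0]},
  {"dp":[-0.2,0.5,0],"angular":[0,0,0]},
  {"dp":[-0.1,0.2,0],"angular":[0,0,0]},
])

```text
time_s: 27.78
eef_pos: [0.553, -0.2982, 0.2531]
orientation: [3.133, -0.215, -0.006]
force: [0.6, -0.9, -1.0]
finger_gap: 0.0483
finger_force: 41.4
```

servo_tool([
  {"dp":[0,0,0],"angular":[0,0,0]},
  {"dp":[0,0,0],"angular":[0,0,0]},
  {"dp":[0,0,0],"angular":[0,0,0]},
])

```text
time_s: 28.15
eef_pos: [0.5573, -0.2927, 0.2545]
orientation: [-3.134, 0.201, -0.001]
force: [-1.2, 0.1, -1.0]
finger_gap: 0.0484
finger_force: 41.4
```

Run:
```python
from h import *
import cv2
c=ctrl.get_calibration("wrist"); np.save("w8.npy",c,allow_pickle=True)
delta((.557,-.295),-7.5,.1795)
cv2.imwrite("pics/w8.png",ctrl.grab_frame("wrist")[:,:,::-1])
```

```text
t 28.15 pos [ 0.5573 -0.2927  0.2545] yaw -7.36 tilt [0.0007 0.001 ] turn 0.01 dp [-0.    0.05  1.5 ]
```

View pics/w8.png

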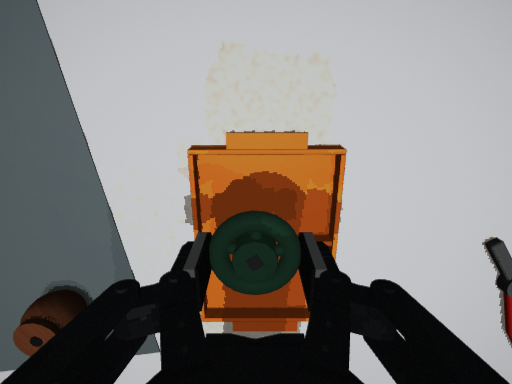

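The green wheel is held. The orange tray's far top corners are (188,150) and (346,151), so the tray sits slightly to the right of the tool.

Run:
```python
from h import *
c=np.load("w8.npy",allow_pickle=True).item()
p=np.array([ray(l,.018,c)[:2] for l in((188,150),(346,151))]);print(p.round(4),np.degrees(np.arctan2(*(p[1]-p[0])[::-1]))+90)
u=np.array([np.cos(np.radians(-7.4)),np.sin(np.radians(-7.4))]);t=p.mean(0)-.080*u
print("centre",t,"O+",t+.039*u,"O-",t-.039*u); delta(t+.039*u,-7.5,.1795)
```

```text
[[ 0.6038 -0.25  ]
 [ 0.5881 -0.3658]] -7.754774527169843
centre [ 0.51660367 -0.2975844 ] O+ [ 0.55527885 -0.30260742] O- [ 0.4779285  -0.29256137]
t 28.2 pos [ 0.5571 -0.293   0.2545] yaw -7.38 tilt [0.0006 0.0007] turn 0.01 dp [-0.01  0.2   1.5 ]
```

servo_tool([
  {"dp":[-0.02,0.17,0.3],"angular":[0,0,0]},
  {"dp":[0,0,0.5],"angular":[0,0,0]},
  {"dp":[0,0,0.4],"angular":[0,0,0]},
  {"dp":[0,0,0.2],"angular":[0,0,0]},
  {"dp":[0,0,0],"angular":[0,0,0]},
])

```text
time_s: 28.82
eef_pos: [0.5537, -0.3026, 0.1831]
orientation: [-3.134, 0.206, 0.003]
force: [-0.0, -0.2, -0.9]
finger_gap: 0.0484
finger_force: 41.4
```

servo_tool([
  {"dp":[0,0,0.05],"angular":[0,0,0]},
  {"dp":[0,0,0],"angular":[0,0,0]},
  {"dp":[0,0,0],"angular":[0,0,0]},
])

```text
time_s: 29.2
eef_pos: [0.5544, -0.3031, 0.1827]
orientation: [3.134, -0.206, 0.002]
force: [-0.8, -0.0, -0.1]
finger_gap: 0.0483
finger_force: 41.4
```

servo_tool([
  {"dp":[0,0,0.06],"angular":[0,0,0]},
  {"dp":[0,0,0],"angular":[0,0,0]},
  {"dp":[0,0,0],"angular":[0,0,0]},
])

```text
time_s: 29.58
eef_pos: [0.5542, -0.303, 0.179]
orientation: [3.135, -0.206, 0.0]
force: [0.7, -0.3, 0.6]
finger_gap: 0.0485
finger_force: 41.5
```

servo_tool([
  {"dp":[0,0,0],"angular":[0,0,0]},
  {"dp":[0,0,0],"angular":[0,0,0]},
  {"dp":[0,0,-0.2],"angular":[0,0,0]},
  {"dp":[0,0,-0.6],"angular":[0,0,0]},
  {"dp":[0,0,-0.8],"angular":[0,0,0]},
], fingers=0.4)

```text
time_s: 30.2
eef_pos: [0.5536, -0.3027, 0.2592]
orientation: [-3.134, 0.206, 0.003]
force: [-0.0, 0.2, -0.1]
finger_gap: 0.0602
finger_force: 0.0
```

servo_tool([
  {"dp":[-0.2,-0.43,-0.6],"angular":[0,0,0]},
  {"dp":[-0.34,-0.85,0],"angular":[0,0,0]},
  {"dp":[-0.34,-0.85,0],"angular":[0,0,0]},
  {"dp":[-0.34,-0.85,0],"angular":[0,0,0]},
  {"dp":[-0.34,-0.85,0],"angular":[0,0,0]},
])

```text
time_s: 30.82
eef_pos: [0.5016, -0.1014, 0.2899]
orientation: [3.134, -0.206, 0.003]
force: [0.7, 0.6, -0.8]
finger_gap: 0.0596
finger_force: 0.0
```

servo_tool([
  {"dp":[-0.34,-0.85,0],"angular":[0,0,0]},
  {"dp":[-0.34,-0.85,0],"angular":[0,0,0]},
  {"dp":[-0.34,-0.85,0],"angular":[0,0,0]},
  {"dp":[-0.34,-0.85,0],"angular":[0,0,0]},
  {"dp":[-0.34,-0.85,0],"angular":[0,0,0]},
])

```text
time_s: 31.45
eef_pos: [0.4451, 0.1204, 0.2899]
orientation: [3.135, -0.206, 0.003]
force: [0.2, -0.0, -0.2]
finger_gap: 0.0601
finger_force: 0.0
```

servo_tool([
  {"dp":[-0.1,-0.35,0],"angular":[0,0,0.95]},
  {"dp":[0,0,0],"angular":[0,0,0.95]},
  {"dp":[0,0,0],"angular":[0,0,0.95]},
  {"dp":[0,0,0],"angular":[0,0,0]},
  {"dp":[0,0,0],"angular":[0,0,0]},
], fingers=1)

```text
time_s: 32.08
eef_pos: [0.4429, 0.1369, 0.2893]
orientation: [-2.988, 0.968, -0.001]
force: [-0.3, 0.3, 0.7]
finger_gap: 0.0854
finger_force: 0.0
```

Run:
```python
from h import *
import cv2
c=ctrl.get_calibration("wrist"); np.save("w9.npy",c,allow_pickle=True)
delta((.443,.137),-36,.19)
a=ctrl.grab_frame("wrist")[:,:,::-1]; b=ctrl.grab_frame("side")[:,:,::-1][100:200,200:380]
cv2.imwrite("pics/w9r.png",a)
a=cv2.resize(a[100:300,110:390],None,fx=2.5,fy=2.5,interpolation=cv2.INTER_CUBIC)
a[:100,:180]=b; cv2.imwrite("pics/w9.png",a); print(a.shape)
```

```text
t 32.08 pos [0.4429 0.1369 0.2893] yaw -35.9 tilt [ 0.0007 -0.    ] turn 0.01 dp [ 0.   -0.    1.99]
(500, 700, 3)
```

View pics/w9.png

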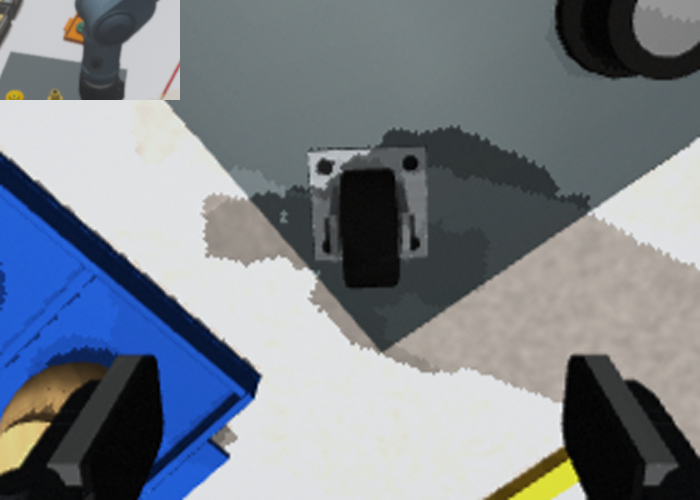

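The castor is square to the tool: the wheel plane runs along tool x and the axle along tool y. Plate corners in the crop are (308,149), (427,148), (428,257), (316,260).

Run:
```python
from h import *
c=np.load("w9.npy",allow_pickle=True).item()
p=np.array([ray(np.array(l)/2.5+[110,100],.003,c)[:2] for l in((308,149),(427,148),(428,257),(313,260))]);print(p.round(4),p.mean(0))
print([np.degrees(np.arctan2(*(p[i]-p[j])[::-1])).round(1) for i,j in((1,0),(2,3),(0,3),(1,2))])
print("wheel top",ray(np.array((370,228))/2.5+[110,100],.05,c))
delta(p.mean(0),-36,.19)
```

```text
[[0.4719 0.1388]
 [0.4463 0.1028]
 [0.41   0.127 ]
 [0.4354 0.1641]] [0.44089859 0.13319271]
[np.float64(-125.4), np.float64(-124.3), np.float64(-34.8), np.float64(-33.7)]
wheel top [0.44706903 0.12901345 0.05      ]
t 32.17 pos [0.4429 0.1368 0.2892] yaw -35.96 tilt [ 0.0004 -0.    ] turn 0.0 dp [0.01 0.08 1.98]
```

servo_tool([
  {"dp":[0.01,0.06,0.4],"angular":[0,0,-0.12]},
  {"dp":[0,0,0.6],"angular":[0,0,0]},
  {"dp":[0,0,0.6],"angular":[0,0,0]},
  {"dp":[0,0,0.3],"angular":[0,0,0]},
  {"dp":[0,0,0.1],"angular":[0,0,0]},
])

```text
time_s: 32.8
eef_pos: [0.4413, 0.1341, 0.1883]
orientation: [2.997, -0.94, -0.002]
force: [-0.1, -0.2, 0.2]
finger_gap: 0.0852
finger_force: 0.0
```

servo_tool([
  {"dp":[0,0,0],"angular":[0,0,0]},
  {"dp":[0,0,0],"angular":[0,0,0]},
  {"dp":[0,0,0],"angular":[0,0,0]},
])

```text
time_s: 33.17
eef_pos: [0.442, 0.1344, 0.1898]
orientation: [-2.997, 0.94, -0.003]
force: [-0.2, -1.2, -0.7]
finger_gap: 0.0854
finger_force: 0.0
```

servo_tool([
  {"dp":[0,0,0],"angular":[0,0,0]},
  {"dp":[0,0,0],"angular":[0,0,0]},
  {"dp":[0,0,0],"angular":[0,0,0]},
  {"dp":[0,0,0],"angular":[0,0,0]},
  {"dp":[0,0,0],"angular":[0,0,0]},
], fingers=-1)

```text
time_s: 33.8
eef_pos: [0.4415, 0.1342, 0.1892]
orientation: [2.997, -0.94, 0.0]
force: [-1.1, -0.7, 5.4]
finger_gap: 0.0277
finger_force: 39.1
```

servo_tool([
  {"dp":[0,0,0],"angular":[0,0,0]},
  {"dp":[0,0,0],"angular":[0,0,0]},
  {"dp":[0,0,0],"angular":[0,0,0]},
])

```text
time_s: 34.17
eef_pos: [0.4416, 0.1342, 0.1892]
orientation: [2.997, -0.94, 0.0]
force: [-0.9, -0.0, 4.8]
finger_gap: 0.0285
finger_force: 39.2
```

servo_tool([
  {"dp":[0,0,-0.3],"angular":[0,0,0]},
  {"dp":[0,0,-0.6],"angular":[0,0,0]},
  {"dp":[0,0,-0.6],"angular":[0,0,0]},
  {"dp":[0,0,-0.5],"angular":[0,0,0]},
  {"dp":[0.3,0.36,0],"angular":[0,0,0]},
])

```text
time_s: 34.8
eef_pos: [0.4445, 0.113, 0.292]
orientation: [-2.995, 0.932, -0.009]
force: [1.1, -0.6, -0.4]
finger_gap: 0.0278
finger_force: 39.5
```

servo_tool([
  {"dp":[0.5,0.6,0],"angular":[0,0,0]},
  {"dp":[0.55,0.66,0],"angular":[0,0,0]},
  {"dp":[0.55,0.66,0],"angular":[0,0,0]},
  {"dp":[0.55,0.66,0],"angular":[0,0,0]},
  {"dp":[0.55,0.66,0],"angular":[0,0,0]},
])

```text
time_s: 35.42
eef_pos: [0.4616, -0.1005, 0.2894]
orientation: [-2.997, 0.94, -0.001]
force: [0.7, 0.3, -0.4]
finger_gap: 0.028
finger_force: 39.5
```

servo_tool([
  {"dp":[0.55,0.66,0],"angular":[0,0,0]},
  {"dp":[0.55,0.66,0],"angular":[0,0,0]},
  {"dp":[0.55,0.66,0],"angular":[0,0,0]},
  {"dp":[0.55,0.66,0],"angular":[0,0,0]},
  {"dp":[0.5,0.6,0],"angular":[0,0,0]},
])

```text
time_s: 36.05
eef_pos: [0.4798, -0.3108, 0.2893]
orientation: [-2.997, 0.941, -0.001]
force: [1.4, 0.6, -1.3]
finger_gap: 0.0282
finger_force: 39.5
```

servo_tool([
  {"dp":[0.3,0.35,0],"angular":[0,0,0]},
  {"dp":[0,0,0],"angular":[0,0,-0.9]},
  {"dp":[0,0,0],"angular":[0,0,-0.9]},
  {"dp":[0,0,0],"angular":[0,0,-0.9]},
  {"dp":[0,0,0],"angular":[0,0,0]},
])

```text
time_s: 36.67
eef_pos: [0.4825, -0.3314, 0.2889]
orientation: [-3.133, 0.215, 0.0]
force: [-0.8, 0.4, -0.5]
finger_gap: 0.0283
finger_force: 39.5
```

servo_tool([
  {"dp":[0,0,0],"angular":[0,0,0]},
  {"dp":[0,0,0],"angular":[0,0,0]},
])

```text
time_s: 36.92
eef_pos: [0.4824, -0.332, 0.289]
orientation: [-3.134, 0.216, 0.0]
force: [0.4, -0.7, -1.1]
finger_gap: 0.0286
finger_force: 39.5
```

Run:
```python
from h import *
delta((.478,-.293),-7.5,.1932); print(ctrl.observe()["finger_gap"])
```

```text
t 36.92 pos [ 0.4824 -0.332   0.289 ] yaw -7.88 tilt [-0.      0.0001] turn -0.04 dp [-0.19 -0.76  1.92]
0.028580710380354632
```

servo_tool([
  {"dp":[-0.09,-0.38,0],"angular":[0,0,-0.04]},
  {"dp":[-0.1,-0.38,0.2],"angular":[0,0,0]},
  {"dp":[0,0,0.4],"angular":[0,0,0]},
  {"dp":[0,0,0.4],"angular":[0,0,0]},
  {"dp":[0,0,0],"angular":[0,0,0]},
])

```text
time_s: 37.55
eef_pos: [0.4767, -0.292, 0.2364]
orientation: [-3.132, 0.202, 0.008]
force: [0.7, -0.2, -1.3]
finger_gap: 0.0281
finger_force: 39.5
```

servo_tool([
  {"dp":[0,0,0],"angular":[0,0,0]},
  {"dp":[0,0,0],"angular":[0,0,0]},
])

```text
time_s: 37.8
eef_pos: [0.4785, -0.2937, 0.2397]
orientation: [3.134, -0.204, 0.002]
force: [-0.0, 0.4, -0.4]
finger_gap: 0.0281
finger_force: 39.6
```

Run:
```python
from h import *
delta((.478,-.293),-7.5,.1932)
```

```text
t 37.8 pos [ 0.4785 -0.2937  0.2397] yaw -7.46 tilt [ 0.0015 -0.0009] turn 0.0 dp [-0.01 -0.01  0.93]
```

servo_tool([
  {"dp":[0,0,0.3],"angular":[0,0,0]},
  {"dp":[0,0,0.3],"angular":[0,0,0]},
  {"dp":[0,0,0.2],"angular":[0,0,0]},
  {"dp":[0,0,0.08],"angular":[0,0,0]},
  {"dp":[0,0,0],"angular":[0,0,0]},
])

```text
time_s: 38.42
eef_pos: [0.478, -0.2932, 0.1945]
orientation: [-3.135, 0.203, 0.001]
force: [0.0, -0.5, -0.2]
finger_gap: 0.028
finger_force: 39.7
```

servo_tool([
  {"dp":[0,0,0.03],"angular":[0,0,0]},
  {"dp":[0,0,0],"angular":[0,0,0]},
  {"dp":[0,0,0],"angular":[0,0,0]},
])

```text
time_s: 38.8
eef_pos: [0.4781, -0.2934, 0.1937]
orientation: [3.135, -0.204, 0.001]
force: [0.7, 0.3, -1.6]
finger_gap: 0.028
finger_force: 39.7
```

servo_tool([
  {"dp":[0,0,0.01],"angular":[0,0,0]},
  {"dp":[0,0,0],"angular":[0,0,0]},
  {"dp":[0,0,0],"angular":[0,0,0]},
  {"dp":[0,0,0],"angular":[0,0,0]},
  {"dp":[0,0,-0.2],"angular":[0,0,0]},
], fingers=0.4)

```text
time_s: 39.42
eef_pos: [0.4775, -0.2931, 0.2025]
orientation: [-3.134, 0.204, 0.003]
force: [0.4, -0.6, 0.5]
finger_gap: 0.0599
finger_force: 0.0
```

servo_tool([
  {"dp":[0,0,-0.5],"angular":[0,0,0]},
  {"dp":[0,0,-0.9],"angular":[0,0,0]},
  {"dp":[0,0,-0.9],"angular":[0,0,0]},
  {"dp":[-0.3,-0.6,-0.9],"angular":[0,0,0]},
  {"dp":[-0.5,-0.9,-0.9],"angular":[0,0,0]},
])

```text
time_s: 40.05
eef_pos: [0.4497, -0.218, 0.4068]
orientation: [3.134, -0.207, 0.005]
force: [0.8, 1.1, 1.1]
finger_gap: 0.0601
finger_force: 0.0
```

servo_tool([
  {"dp":[-0.3,-0.9,0],"angular":[0,0,0]},
  {"dp":[0,-0.9,0],"angular":[0,0,0]},
  {"dp":[0,-0.6,0],"angular":[0,0,0]},
  {"dp":[0,0,0],"angular":[0,0,0]},
  {"dp":[0,0,0],"angular":[0,0,0]},
])

```text
time_s: 40.67
eef_pos: [0.4501, -0.0977, 0.4044]
orientation: [3.134, -0.204, 0.001]
force: [0.4, -0.8, -0.9]
finger_gap: 0.0598
finger_force: 0.0
```

Run:
```python
from h import *
import cv2
a=ctrl.grab_frame("scene")[:,:,::-1][110:260,115:415]; b=ctrl.grab_frame("wrist")[:,:,::-1]
a=cv2.resize(a,(600,300)); b=cv2.resize(b[:240],(600,281))
cv2.imwrite("pics/end.png",np.vstack([a,b])); print(ctrl.observe()["eef_pos"],ctrl.observe()["time_s"])
```

```text
[ 0.45008737 -0.09844109  0.40413264] 40.775
```

View pics/end.png

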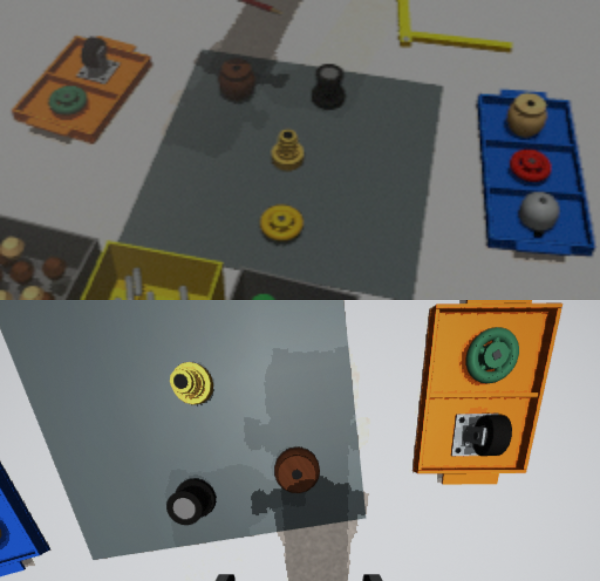

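All five parts stand upright, one to a compartment. The yellow wheel (281,222) and dark foot (236,80) haven't moved, and the gripper is clear.

```bash
python3 -c "
from plant import ctrl
print(ctrl.close_job())"
```

```text
the job is handed in; nothing more can be done
None
```

The job is handed in at about 41 s: the red handwheel, bicycle bell and pale foot are in the blue tray, and the green handwheel and castor are in the orange tray, each upright in its own compartment with both spares left where they were.

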